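# Pack out and lock a denture flask in its bench clamp

### The job

The flask in the bench clamp is too short for it: of the three aluminium filler blocks standing on the tray, take the one that just fits the space between the flask and the steel pressure plate, lay it lengthwise in that space, flat on the clamp's base and about midway across it, and then turn the black knob clockwise until it clicks over and the block is held tight. Leave the other blocks, both flasks, the jar and the plaster cast where they are.

Things in the scene. Friction and masses are not known exactly. Their poses are not given: they have to be found in the camera images.
- clamp: Grey bench clamp, fixed. Origin on the table under its middle; x across, y along it (parallel to the world's axes), z up. Base plate 110 mm (x), y -140 to +125 mm, 12 mm thick; flask and block rest on it. End stop at +y: inner face at y = 105 mm, 57 mm high. Knob post 74 x 44 mm at y = -105 mm, 60 mm high. Open at both sides (x) between stop and plate.
- plate: Steel pressure plate of the clamp, 80 wide (x), 12 thick (y), 36 mm high, top 51 mm above the table. Origin at its centre. Turning the knob fully moves it 12 mm to +y; it is sprung (1.8 N per mm), so it presses the right block with about 7 N.
- plate_face (a point): Middle of the plate's working face (+y side), 33 mm above the table; clamp y = -50 mm with the knob open. The space to fill runs from here in +y to the flask's front face: 68 or 84 mm, by which flask is in the clamp, some 8 mm more than the right block. A block 16 mm shorter still is never reached by the plate.
- lock (a joint): Turn of the knob, rad: 0 open, 1.3 locked (stop), growing clockwise seen from above. Over-centre detent: it resists with up to about 0.2 N m until 0.65, then snaps on to 1.3 and stays there.
- lock_grip (a point): On the knob's vertical axis, at the height to grip (84 mm above the table). The knob is a black grip bar 64 long, 14 thick, 32 mm high (68 to 100 mm above the table) on a disc of 52 mm; at 0 the bar lies along the clamp's x, turning clockwise with the joint. The point's axes turn with it (its x along the bar).
- tray: Flat steel tray without rim, fixed, 85 (x) by 300 mm (y), 6 mm thick, holding the filler blocks in a row along its y. Origin at the middle of its underside.
- block_short: Plain aluminium bar, 40 x 40 mm square, 60 mm long, about 0.26 kg. Origin at its centre, z along its length (upright at the start), x and y square to its side faces. Stands on end on the tray among two look-alikes of other lengths, about 100 mm apart, in any order.
- block_middle: Plain aluminium bar, 40 x 40 mm square, 76 mm long, about 0.33 kg. Origin at its centre, z along its length (upright at the start), x and y square to its side faces. Stands on end on the tray among two look-alikes of other lengths, about 100 mm apart, in any order.
- block_long: Plain aluminium bar, 40 x 40 mm square, 92 mm long, about 0.40 kg. Origin at its centre, z along its length (upright at the start), x and y square to its side faces. Stands on end on the tray among two look-alikes of other lengths, about 100 mm apart, in any order.
- flask_deep: Brass denture flask, 90 wide (x), 87 deep (y), 68 mm high plus 4 mm bolts, 0.8 kg, loose. One flask stands in the clamp, back against the end stop; the other is spare on a board far from the robot: tell by position. Origin: foot of the middle of its back (+y) face; it runs from there to -y, front face at y = -87 mm. z up, always turned as the clamp.
- flask_shallow: Brass denture flask, 90 wide (x), 71 deep (y), 68 mm high plus 4 mm bolts, 0.8 kg, loose. One flask stands in the clamp, back against the end stop; the other is spare on a board far from the robot: tell by position. Origin: foot of the middle of its back (+y) face; it runs from there to -y, front face at y = -71 mm. z up, always turned as the clamp.
- jar: Bystander: round white jar, 56 mm across, 60 mm high; origin under its middle.
- cast: Bystander: plaster cast of a jaw, 65 x 75 mm, 43 mm high; origin under its middle.
There are look-alikes about, which are no part of the job. What is shaped like the flask_shallow but orange is not meant. What is shaped like the block_middle but green is not meant.

How it is judged:
By the outcome, as a careful person would: the job done as asked, in the order asked, and still so for the second after the job is handed in, with the robot touching nothing.
It also fails if it takes over 72 s, if anything falls off the work surface, if the arm or the gripper's body presses on something with over 40 N, if the wrist force passes 120 N, or if a joint passes its speed limit or range.

### The arm

A 6-joint arm with a two-finger parallel gripper is mounted at the origin on the work surface. World frame = base frame: x ahead of the robot, y to its left, z up, the work surface at z = 0. Lengths are in m, angles in rad, forces in N, time in s.
With the tool pointing down it reaches from about 0.325 to 0.85 m from the base axis. Payload 4.4 kg.
Tool frame: the origin (TCP) lies on the front face of the gripper's body, between the roots of the fingers; the fingertips stand 97 mm ahead of it and the grasp point (between the pads) lies 78 mm ahead of it; z points along the fingers, y is the line along which they close (so a half turn about z gives the same grasp; the last joint's range is limited). The gripper opens to 94 mm and grips with 3 to 60 N. Pads are 16 mm wide; open, the fingers measure 119 mm over their backs; the gripper's body (75 mm by 177 mm) begins 78 mm behind the grasp point.
Start: joints at [1.046, 0.207, 1.542, -0, 1.393, -0.15], TCP at [0.21, 0.535, 0.303] pointing down, gripper open.
Joint ranges: [-2.73, 2.73], [-0.86, 2.22], [0.23, 2.46], [-1.11, 4.25], [0.08, 2.63], [-2.82, 2.82]. Speed limits (rad/s): [2.79, 2.79, 3.14, 3.14, 3.14, 3.14].

### API

Orientations are given as a 3x3 rotation matrix whose columns are the frame's x, y, z axes.
In Python, from bench import manip, viewer, job, nets gives the robot as it stands.
- The arm moves only by the tool move_arm, never from a script. Its argument "rows" is a list of rows, each an object with "claw": the closure, from 0 (fully open) to 1 (shut); "dp": the shift along the tool's x, y, z in cm, a list of three; "rotation": the turn, a rotation vector about the tool's x, y, z in rad, a list of three. In form: [{"claw": claw, "dp": [tx, ty, tz], "rotation": [rx, ry, rz]}, ...]. A call has 1 to 20 rows; each row is the pose to reach, as a shift and turn from the pose commanded when the call began, along the tool's axes at that moment; what a row does not reach only later rows make up. A row lasts 1/8 s, in which the tool goes at most 62.5 mm and 10.7 degrees, less where a joint would pass 70% of its speed; a pose out of reach is approached as far as the arm can. A call with a gripper value outside its range is refused whole. The fingers move at their own pace and stop on an object; "force" is the grip in N (left out, the last holds). Time passes only in rows, so rows that repeat a pose let the fingers close. It gives the time, the measured TCP pose, the force, the opening and the grip force at its end, in the units of the state.
- manip.read_state(): the state, without advancing time (a new reading comes with each control period).
- viewer.grab_frame(name): name is "side" or "top" or "wrist"; returns (picture, depth): 400x640x3 uint8, red, green, blue; 400x640 float32, m along the optical axis (not along the pixel's ray), 0 where there is no reading.
- viewer.get_calibration(name): a dict with "fov_y" (degrees; the focal length in pixels is half the picture's height over the tangent of half this angle, whatever the lens; pixels are square), "cx", "cy" (the principal point, pixels), "position" and "orientation" of the camera in the world; the wrist camera has in their place "hand_eye" (4x4, takes a point from camera to tool coordinates, whose origin is the TCP and whose axes are the flange's). Camera axes: x right, y down, z forward; pixel columns grow to the right and rows downward; lengths in m; the calibration is good to about 2 mm. The wrist camera is an equidistant fisheye: a pixel r from the principal point sees the ray r / f radians off the axis. A picture is of the moment at which its call begins: read the wrist's pose just before it. get_calibration takes no time and is no camera call.
- job.hand_in(): hands the job in; it is judged then, once.
Trained networks look in the newest picture that a camera, given by its name, has taken for a name from the list of things; names that differ only in an ending like _2 or _b are one class to them, and where a whole thing is asked for, a point or a joint stands for the part that bears it (a point fixed in the world has none). Each returns a list of dicts, best first, with "conf" (0 to 1); they miss things now and then, are a little off and sometimes report something else, mostly with a low value. They report only what shows in the picture. A call takes as long as a camera call. They do not tell look-alikes from the thing itself.
- nets.silhouettes(thing, camera): "region" (400x640 bool, what is visible of it) and "extent" ([left, top, right, bottom] as shares, 0 to 1, of the picture: columns of its width, rows of its height, round what is visible of it).
- nets.mark_of(thing, camera): "position" ([column, row] as shares, 0 to 1, of the picture: columns of its width, rows of its height: a listed point, or the origin of a listed thing).
The state is a dict: "time_s": time; "joint_positions": joint angles; "qd": joint speeds; "tau": joint torques, N m; "position": TCP position; "eef_rot": TCP orientation; "wrist_force": force on the tool from outside, world axes, zero at the start; "torque": the same for the moment, N m; "opening": finger opening in m; "grip_force": force on a finger pad.
Only numpy, scipy, OpenCV 4.12 (cv2) and the standard library are available. Lean on these libraries where they do the work, as an engineer would, in place of code of your own. Each camera call takes 0.05 s, during which the arm holds its last target. There are 200 camera calls.

## Working session

There is one attempt and no reset: what is moved stays moved. The work goes in short steps, Python scripts to look and compute and a tool call to move; the robot and the scene stay as the last step left them, time stands still between calls to the robot, and variables do not carry over. Pictures are saved under pics/ and viewed, at most 10 in all, crops included, and the job is handed in when it is done.

Besides the shell and the picture viewer there is one more tool, called after "Emit:" as name(argument=value, ...) on one line, values as JSON. move_arm: Moves the arm, as the interface text tells. Its arguments: {"type":"object","properties":{"rows":{"type":"array","items":{"type":"object","properties":{"claw":{"type":"number"},"dp":{"type":"array","items":{"type":"number"}},"rotation":{"type":"array","items":{"type":"number"}}}}},"force":{"type":"number"}},"required":["rows"]}

```bash
mkdir -p pics; ls
cat > h.py <<'E'
from bench import manip, viewer, job, nets
import numpy as np, cv2
def cam(n):
    c=viewer.get_calibration(n); f=200/np.tan(np.radians(c["fov_y"])/2); return c,f
def cloud(n,depth):
    c,f=cam(n); v,u=np.mgrid[0:400,0:640]
    x=(u-c["cx"])/f; y=(v-c["cy"])/f
    P=np.stack([x*depth,y*depth,depth],-1)
    R=np.array(c["orientation"]); 
    return P@R.T+np.array(c["position"])
E
python3 - <<'E'
from h import *
s=manip.read_state(); print(s)
for n in("top","side"):
    p,d=viewer.grab_frame(n); np.savez(f"pics/{n}.npz",p=p,d=d)
    cv2.imwrite(f"pics/{n}.png",p[:,:,::-1]); c,f=cam(n); print(n,c,f,(d>0).mean())
E
```

```text
pics
{'time_s': 0.0, 'joint_positions': array([ 1.04649824e+00,  2.07415847e-01,  1.54292804e+00, -2.91207218e-05,
        1.39349297e+00, -1.50489477e-01]), 'qd': array([-0.0003784 , -0.00035969,  0.00077214,  0.00039763, -0.00042646,
       -0.00013548]), 'tau': array([ 7.81333183e-04, -3.70869076e+01, -2.81419659e+01,  6.97972463e-02,
        3.59135738e-02, -2.29695415e-04]), 'position': array([0.20968566, 0.53477785, 0.30150522]), 'eef_rot': array([[-9.30945054e-01,  3.65157637e-01, -1.09864859e-03],
       [ 3.65159159e-01,  9.30943048e-01, -1.95710476e-03],
       [ 3.08127517e-04, -2.22313859e-03, -9.99997481e-01]]), 'wrist_force': array([ 0.15872428, -0.21441701, -0.81376357]), 'torque': array([ 0.06162107,  0.00525189, -0.0074041 ]), 'grip_force': 0.0, 'opening': 0.09356795550477374}
top {'fov_y': 42.18306861366032, 'cx': 324.0144104020051, 'cy': 204.43362829057548, 'position': array([ 0.42564601, -0.0431914 ,  1.50012193]), 'orientation': array([[ 2.99256920e-02, -9.94190164e-01,  1.03394249e-01],
       [-9.99551973e-01, -2.97078905e-02,  3.64615944e-03],
       [-5.53350830e-04, -1.03457039e-01, -9.94633769e-01]])} 518.54022203636 0.9959296875
side {'fov_y': 52.16079684671171, 'cx': 318.77117498550405, 'cy': 198.3016834584269, 'position': array([ 0.18912803, -0.57292302,  0.69006257]), 'orientation': array([[ 0.81903529, -0.39510865,  0.41601725],
       [-0.57372966, -0.55904358,  0.59858546],
       [-0.00393452, -0.72894405, -0.68456197]])} 408.6045597683438 0.9960078125
```

View pics/top.png

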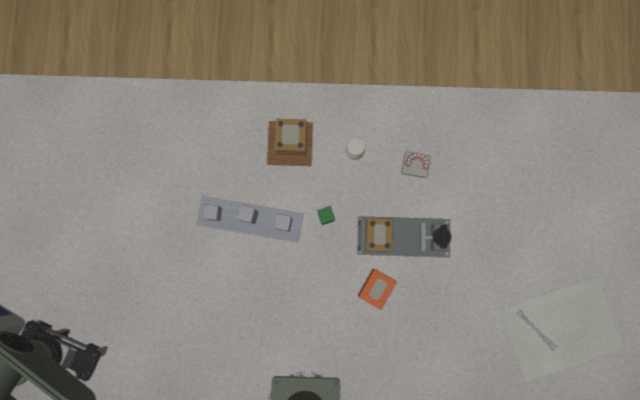

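View pics/side.png

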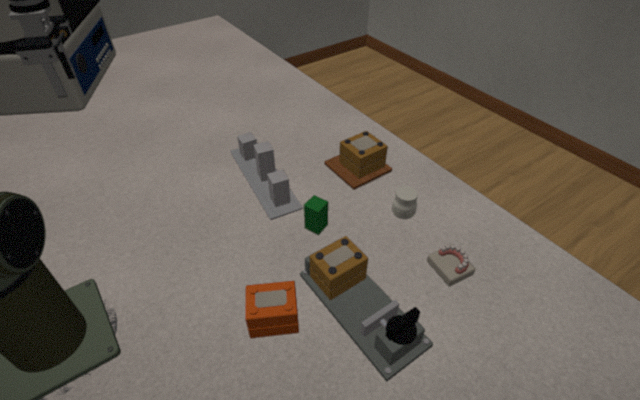

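The top view shows the tray with three grey blocks at about (211,212), (247,214) and (283,222). The clamp is at (358–450, 218–256), with its flask at (380,234), the plate at (424,236) and the knob at (442,236). Next I'll measure these from depth.

```bash
cat > m.py <<'E'
from h import *
z=np.load("pics/top.npz"); P=cloud("top",z["d"]); p=z["p"]
X,Y,Z=P[...,0],P[...,1],P[...,2]
def box(name,c0,r0,c1,r1,zl,zh):
    m=np.zeros((400,640),bool); m[r0:r1,c0:c1]=1; m&=(Z>zl)&(Z<zh)
    Q=P[m]; rect=cv2.minAreaRect((Q[:,:2]*1000).astype(np.float32))
    print(name,len(Q),"zmed %.4f"%np.median(Q[:,2]),"x %.3f %.3f y %.3f %.3f"%(*np.percentile(Q[:,0],[1,99]),*np.percentile(Q[:,1],[1,99])),np.round(Q.mean(0),4),np.round(np.array(rect[0]),1),np.round(rect[1],1),round(rect[2],1))
print("table",np.median(Z[260:300,150:300]))
box("b1",198,198,228,224,.05,.2)
box("b2",232,200,262,228,.05,.2)
box("b3",268,208,296,238,.05,.2)
box("flask",355,210,398,258,.055,.09)
box("spare",268,115,312,160,.05,.2)
box("plate",415,215,432,258,.04,.06)
box("knob",428,215,458,258,.085,.12)
box("post",428,215,458,258,.05,.065)
box("base",395,212,420,260,.006,.02)
box("baseall",340,205,470,270,.006,.12)
box("tray",190,190,310,245,.002,.012)
box("green",312,200,340,228,.03,.2)
box("orange",350,262,402,314,.03,.2)
big=cv2.resize(p[195:275,340:470],None,fx=6,fy=6,interpolation=cv2.INTER_CUBIC)
cv2.imwrite("pics/clamp.png",np.clip(big[:,:,::-1]*1.6,0,255).astype(np.uint8))
for n in["lock_grip","plate_face","clamp","flask_deep","flask_shallow","block_short","block_middle","block_long"]:
    viewer.grab_frame if 0 else None
    print(n,[(round(d["conf"],2),np.round(np.array(d["position"])*[640,400],1)) for d in nets.mark_of(n,"top")][:4])
E
python3 m.py
```

```text
table 3.7027487174490226e-05
b1 226 zmed 0.0657 x 0.525 0.566 y 0.256 0.297 [0.5451 0.2757 0.065 ] [545.6 276.9] [41.5 40.3] 86.2
b2 257 zmed 0.0970 x 0.519 0.562 y 0.151 0.193 [0.5399 0.1707 0.0935] [541.  172.9] [40.4 39.6] 77.3
b3 228 zmed 0.0811 x 0.500 0.543 y 0.053 0.095 [0.5214 0.0732 0.0806] [522.1  73.9] [40.7 40.3] 79.6
flask 984 zmed 0.0798 x 0.452 0.540 y -0.227 -0.143 [ 0.4956 -0.1865  0.0775] [ 495.7 -185.1] [90.5 84.5] 1.1
spare 1046 zmed 0.0800 x 0.722 0.811 y 0.018 0.104 [0.7642 0.0605 0.0791] [766.9  61.8] [92.5 87.5] 1.2
plate 140 zmed 0.0500 x 0.457 0.535 y -0.323 -0.311 [ 0.4955 -0.3172  0.0499] [ 496.3 -324.6] [78.8 27.3] 0.1
knob 141 zmed 0.0983 x 0.466 0.525 y -0.373 -0.359 [ 0.4952 -0.3658  0.0979] [ 494.4 -366.3] [62.2 14.3] 0.7
post 143 zmed 0.0608 x 0.458 0.531 y -0.390 -0.344 [ 0.4919 -0.3631  0.0601] [ 494.5 -366.9] [72.4 49.3] 1.9
base 933 zmed 0.0119 x 0.442 0.549 y -0.313 -0.243 [ 0.4953 -0.2782  0.012 ] [ 499.8 -278.3] [132.8  70.2] 1.1
baseall 3684 zmed 0.0188 x 0.416 0.559 y -0.420 -0.128 [ 0.4933 -0.266   0.0403] [ 494.3 -272.8] [184.  373.1] 1.7

[... 152 characters left out ...]
.022 [ 0.5449 -0.0448  0.074 ] [546.2 -44.7] [39.7 39.9] 20.6
orange 893 zmed 0.0686 x 0.298 0.398 y -0.236 -0.146 [ 0.3478 -0.1907  0.0681] [ 347.3 -192.2] [71.7 89.7] 61.8
lock_grip [(0.69, array([444.6, 236.5]))]
plate_face [(0.54, array([421.2, 240. ]))]
clamp [(0.76, array([399.5, 236.5])), (0.26, array([447.4, 235.9]))]
flask_deep [(0.78, array([274.5, 138.3])), (0.2, array([246.5, 211.7]))]
flask_shallow [(0.8, array([365. , 233.1])), (0.66, array([364.6, 283. ]))]
block_short [(0.5, array([211.9, 214.3]))]
block_middle [(0.82, array([283.6, 220.3])), (0.75, array([326.6, 212.9]))]
block_long [(0.73, array([247.4, 212.4])), (0.57, array([445.4, 235.8])), (0.16, array([400.4, 234.2]))]
```

View pics/clamp.png

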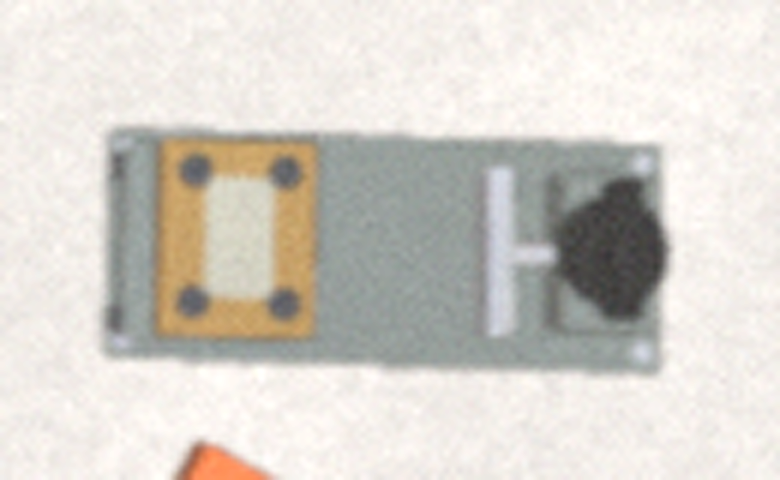

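The clamp holds the shallow flask: its depth is about 71 mm, and the gap runs from y = −0.311 to −0.227, so 84 mm. The middle block is the one at (0.522, 0.074), with its top at 81 mm. My plan has four steps:
1. Grip it with the tool tilted 30° outward.
2. Lay it flat on free table at 60° inward tilt.
3. Re-grip it with the tool pointing down and place it in the clamp.
4. Turn the knob.

```bash
cat >> h.py <<'E'
from scipy.spatial.transform import Rotation as Ro
def tool(psi,tilt):
    """tool y at yaw psi (deg); z = down tilted by tilt deg toward psi-90 (positive)"""
    p,t=np.radians([psi,tilt]); y=np.array([np.cos(p),np.sin(p),0]); o=np.array([np.sin(p),-np.cos(p),0])
    z=np.sin(t)*o-np.array([0,0,np.cos(t)]); return np.stack([np.cross(y,z),y,z],1)
def plan(g,R,back=0.,s=None,R0=None,p0=None):
    """grasp point g, orientation R, retreat along tool z; prints move, returns pose"""
    if p0 is None: s=manip.read_state(); p0=s["position"]; R0=s["eef_rot"]
    t=np.array(g)-(0.078+back)*R[:,2]; d=R0.T@(t-p0)*100; r=Ro.from_matrix(R0.T@R).as_rotvec()
    print("TCP",np.round(t,4),"dp",np.round(d,2),"rot",np.round(r,3),"rows>=%.1f"%max(np.linalg.norm(d)/6.25,np.degrees(np.linalg.norm(r))/10.7))
    return dict(p0=t,R0=R)
E
python3 - <<'E'
from h import *
R=tool(79.6,30)
a=plan([.522,.0735,.050],R,.12)
E
```

```text
TCP [0.4246 0.0914 0.2215] dp [-36.19 -33.49   8.12] rot [-0.05  -0.522 -0.188] rows>=8.0
```

Emit:
move_arm(rows=[{"claw": 0, "dp": [-36.2, -33.5, 8.1], "rotation": [-0.05, -0.522, -0.188]}, {"claw": 0, "dp": [-36.2, -33.5, 8.1], "rotation": [-0.05, -0.522, -0.188]}, {"claw": 0, "dp": [-36.2, -33.5, 8.1], "rotation": [-0.05, -0.522, -0.188]}, {"claw": 0, "dp": [-36.2, -33.5, 8.1], "rotation": [-0.05, -0.522, -0.188]}, {"claw": 0, "dp": [-36.2, -33.5, 8.1], "rotation": [-0.05, -0.522, -0.188]}, {"claw": 0, "dp": [-36.2, -33.5, 8.1], "rotation": [-0.05, -0.522, -0.188]}, {"claw": 0, "dp": [-36.2, -33.5, 8.1], "rotation": [-0.05, -0.522, -0.188]}, {"claw": 0, "dp": [-36.2, -33.5, 8.1], "rotation": [-0.05, -0.522, -0.188]}, {"claw": 0, "dp": [-36.2, -33.5, 8.1], "rotation": [-0.05, -0.522, -0.188]}, {"claw": 0, "dp": [-36.2, -33.5, 8.1], "rotation": [-0.05, -0.522, -0.188]}, {"claw": 0.2, "dp": [-36.2, -33.5, 8.1], "rotation": [-0.05, -0.522, -0.188]}, {"claw": 0.2, "dp": [-36.2, -33.5, 8.1], "rotation": [-0.05, -0.522, -0.188]}])

```text
time_s: 2.0
position: [0.4242, 0.0932, 0.2217]
eef_rot: [[-0.852, 0.176, 0.492], [0.152, 0.984, -0.088], [-0.5, -0.0, -0.866]]
wrist_force: [-0.7, -0.5, 0.4]
opening: 0.0775
grip_force: 0.0
```

Run:
```python
from h import *
s=manip.read_state(); print(s["position"],s["eef_rot"],s["joint_positions"],s["opening"])
p,d=viewer.grab_frame("wrist"); cv2.imwrite("pics/w1.png",p[:,:,::-1])
plan([.522,.0735,.050],tool(79.6,30))
```

```text
[0.42417892 0.09320457 0.22174815] [[-8.52451204e-01  1.76191777e-01  4.92222920e-01]
 [ 1.52447081e-01  9.84355823e-01 -8.83374235e-02]
 [-5.00086825e-01 -2.65395793e-04 -8.65975229e-01]] [ 0.09271092 -0.22799726  2.22524707 -0.22290802  0.64852702 -1.15711887] 0.07752473920704941
TCP [0.4836 0.0805 0.1175] dp [-0.04 -0.18 12.06] rot [0.002 0.    0.004] rows>=1.9
```

View pics/w1.png

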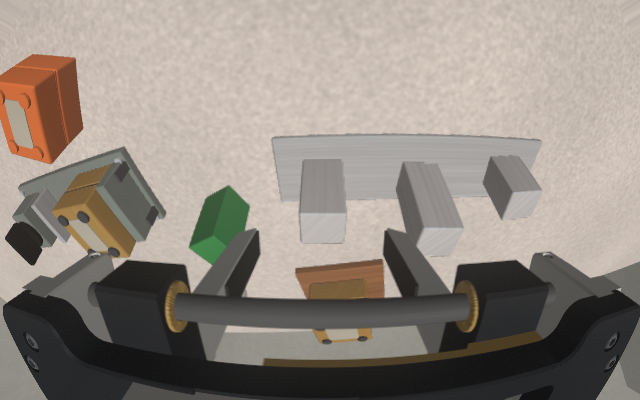

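The wrist view shows the middle block centred between the fingers at about (322,200). The green block at (220,225) and the long block at (430,205) are clear to either side, so I'll advance and grip.

Emit:
move_arm(rows=[{"claw": 0.2, "dp": [0, -0.2, 5], "rotation": [0, 0, 0]}, {"claw": 0.2, "dp": [0, -0.2, 9], "rotation": [0, 0, 0]}, {"claw": 0.2, "dp": [0, -0.2, 12], "rotation": [0, 0, 0]}, {"claw": 0.2, "dp": [0, -0.2, 12], "rotation": [0, 0, 0]}, {"claw": 1, "dp": [0, -0.2, 12], "rotation": [0, 0, 0]}, {"claw": 1, "dp": [0, -0.2, 12], "rotation": [0, 0, 0]}, {"claw": 1, "dp": [0, -0.2, 12], "rotation": [0, 0, 0]}, {"claw": 1, "dp": [0, -0.2, 12], "rotation": [0, 0, 0]}, {"claw": 1, "dp": [0, -0.2, 12], "rotation": [0, 0, 0]}, {"claw": 1, "dp": [0, -0.2, 12], "rotation": [0, 0, 0]}], force=40)

```text
time_s: 3.3
position: [0.4844, 0.0789, 0.1192]
eef_rot: [[-0.85, 0.18, 0.495], [0.156, 0.984, -0.09], [-0.503, 0.001, -0.864]]
wrist_force: [-3.2, 3.4, 8.1]
opening: 0.04
grip_force: 39.9
```

Run:
```python
from h import *
s=manip.read_state(); print(s["position"],s["opening"],s["grip_force"],s["joint_positions"])
R1=s["eef_rot"]; p=s["position"]
print("grasp pt",p+.078*R1[:,2])
# lift 10 cm straight
print("lift dp",R1.T@np.array([-.04,0,.10])*100)
a=dict(p0=p+np.array([-.04,0,.10]),R0=R1)
R=tool(90,-60)
b=plan([.43,.03,.14],R,**a)
c=plan([.43,.03,.022],R,**b)
```

```text
[0.48435093 0.07894544 0.11918914] 0.03995003744484058 39.923831820487976 [ 0.04016327  0.12703612  2.17414754 -0.33304744  0.34125696 -1.06341721]
grasp pt [0.52295683 0.07195576 0.05177454]
lift dp [ -1.62949321  -0.70941004 -10.62268748]
TCP [0.4975 0.03   0.179 ] dp [-3.26 -3.86  6.55] rot [ 0.053  1.57  -0.194] rows>=8.5
TCP [0.4975 0.03   0.061 ] dp [-10.22   0.     5.9 ] rot [0. 0. 0.] rows>=1.9
```

The first spot I considered would bring the gripper body close to the green block, so I'll lay the block down in the open area at about (0.26, 0.37) instead.

Run:
```python
from h import *
s=manip.read_state(); R1=s["eef_rot"]; p=s["position"]
print("lift dp",R1.T@np.array([-.08,0,.12])*100)
a=dict(p0=p+np.array([-.08,0,.12]),R0=R1)
R=tool(145,-60)
b=plan([.258,.369,.14],R,**a)
b=plan([.258,.369,.14],R)
```

```text
lift dp [  0.76496015  -1.42675769 -14.33105713]
TCP [0.2967 0.4243 0.179 ] dp [17.56 32.03 -3.22] rot [ 0.324  1.386 -1.212] rows>=10.0
TCP [0.2967 0.4243 0.179 ] dp [ 18.33  30.61 -17.55] rot [ 0.324  1.386 -1.212] rows>=10.0
```

Emit:
move_arm(rows=[{"claw": 1, "dp": [-2.5, 0, -4.3], "rotation": [0, 0, 0]}, {"claw": 1, "dp": [-2.5, 0, -4.3], "rotation": [0, 0, 0]}, {"claw": 1, "dp": [0.8, -1.4, -14.3], "rotation": [0, 0, 0]}, {"claw": 1, "dp": [0.8, -1.4, -14.3], "rotation": [0, 0, 0]}, {"claw": 1, "dp": [0.8, -1.4, -14.3], "rotation": [0, 0, 0]}, {"claw": 1, "dp": [18.3, 30.6, -17.6], "rotation": [0.324, 1.386, -1.212]}, {"claw": 1, "dp": [18.3, 30.6, -17.6], "rotation": [0.324, 1.386, -1.212]}, {"claw": 1, "dp": [18.3, 30.6, -17.6], "rotation": [0.324, 1.386, -1.212]}, {"claw": 1, "dp": [18.3, 30.6, -17.6], "rotation": [0.324, 1.386, -1.212]}, {"claw": 1, "dp": [18.3, 30.6, -17.6], "rotation": [0.324, 1.386, -1.212]}, {"claw": 1, "dp": [18.3, 30.6, -17.6], "rotation": [0.324, 1.386, -1.212]}, {"claw": 1, "dp": [18.3, 30.6, -17.6], "rotation": [0.324, 1.386, -1.212]}, {"claw": 1, "dp": [18.3, 30.6, -17.6], "rotation": [0.324, 1.386, -1.212]}, {"claw": 1, "dp": [18.3, 30.6, -17.6], "rotation": [0.324, 1.386, -1.212]}, {"claw": 1, "dp": [18.3, 30.6, -17.6], "rotation": [0.324, 1.386, -1.212]}, {"claw": 1, "dp": [18.3, 30.6, -17.6], "rotation": [0.324, 1.386, -1.212]}, {"claw": 1, "dp": [18.3, 30.6, -17.6], "rotation": [0.324, 1.386, -1.212]}, {"claw": 1, "dp": [18.3, 30.6, -17.6], "rotation": [0.324, 1.386, -1.212]}])

```text
time_s: 5.55
position: [0.2964, 0.4239, 0.1789]
eef_rot: [[-0.287, -0.818, -0.498], [-0.41, 0.575, -0.708], [0.866, 0.001, -0.5]]
wrist_force: [-0.1, 0.3, -3.5]
opening: 0.0399
grip_force: 39.9
```

Run:
```python
from h import *
s=manip.read_state(); print(s["position"],s["opening"],s["grip_force"],s["joint_positions"],s["wrist_force"])
R=s["eef_rot"];print(R, "g",s["position"]+.078*R[:,2])
plan([.258,.369,.025],tool(145,-60))
```

```text
[0.29635144 0.42388882 0.17893148] 0.0399394812439987 39.92102801799774 [ 0.84125834  0.77492973  1.25684234 -0.12045742  2.15062375 -1.69664534] [-0.1302537   0.34155641 -3.45650139]
[[-0.28677714 -0.81817403 -0.4983474 ]
 [-0.40970519  0.57496965 -0.70820305]
 [ 0.86596797  0.00107907 -0.5000983 ]] g [0.25748035 0.36864898 0.13992381]
TCP [0.2967 0.4243 0.064 ] dp [-9.98 -0.02  5.7 ] rot [0.002 0.    0.   ] rows>=1.8
```

Emit:
move_arm(rows=[{"claw": 1, "dp": [-5, 0, 2.9], "rotation": [0, 0, 0]}, {"claw": 1, "dp": [-8, 0, 4.6], "rotation": [0, 0, 0]}, {"claw": 1, "dp": [-10, 0, 5.7], "rotation": [0, 0, 0]}, {"claw": 1, "dp": [-10.2, 0, 5.8], "rotation": [0, 0, 0]}, {"claw": 1, "dp": [-10.2, 0, 5.8], "rotation": [0, 0, 0]}, {"claw": 0.3, "dp": [-10.2, 0, 5.8], "rotation": [0, 0, 0]}, {"claw": 0.3, "dp": [-10.2, 0, 5.8], "rotation": [0, 0, 0]}, {"claw": 0.3, "dp": [-10.2, 0, 5.8], "rotation": [0, 0, 0]}, {"claw": 0.2, "dp": [-9, 0, 0], "rotation": [0, 0, 0]}, {"claw": 0.2, "dp": [-5, 0, -5], "rotation": [0, 0, 0]}, {"claw": 0.2, "dp": [-2, 0, -10], "rotation": [0, 0, 0]}, {"claw": 0.2, "dp": [-2, 0, -10], "rotation": [0, 0, 0]}])

```text
time_s: 7.05
position: [0.3537, 0.5055, 0.2168]
eef_rot: [[-0.291, -0.819, -0.495], [-0.416, 0.574, -0.705], [0.861, 0.001, -0.508]]
wrist_force: [0.3, -0.7, 0.2]
opening: 0.0752
grip_force: 0.0
```

Run:
```python
from h import *
s=manip.read_state(); print(s["position"],s["opening"])
p,d=viewer.grab_frame("top"); np.savez("pics/top2.npz",p=p,d=d); P=cloud("top",d)
m=(P[...,2]>.03)&(P[...,2]<.055)&(abs(P[...,0]-.258)<.07)&(abs(P[...,1]-.369)<.07)
Q=P[m]; print(len(Q),Q.mean(0) if len(Q) else 0, cv2.minAreaRect((Q[:,:2]*1000).astype(np.float32)) if len(Q)>3 else 0)
# wrist view
s=manip.read_state();p,d=viewer.grab_frame("wrist"); cv2.imwrite("pics/w2.png",p[:,:,::-1]); np.savez("pics/w2.npz",p=p,d=d,R=s["eef_rot"],t=s["position"])
plan([.258,.369,.13],tool(145,0))
```

```text
[0.3536817  0.50545701 0.21684916] 0.07516888299198445
425 [0.2525284  0.36015211 0.03965161] ((252.13812255859375, 361.1767883300781), (76.96753692626953, 42.393314361572266), 56.00434875488281)
TCP [0.258 0.369 0.208] dp [ 7.88 -0.03 14.34] rot [ 0.002 -1.049  0.   ] rows>=5.6
```

View pics/w2.png

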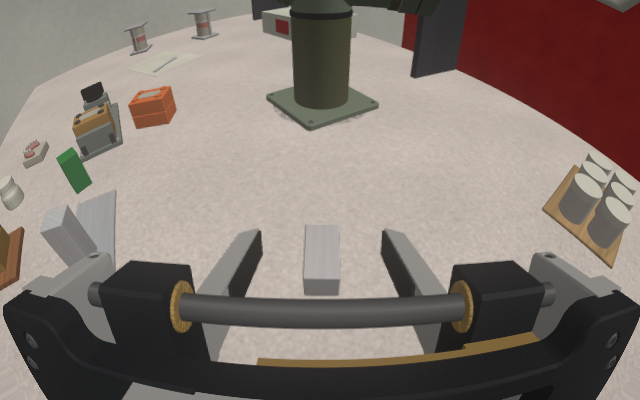

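The block lies flat between the fingers at about (322,258) in the picture. Depth gives its centre as (0.252, 0.361), a long axis at 56° and a size of 77×42 mm, which confirms it is the middle block. Now I'll re-grip it with the tool pointing down.

Run:
```python
from h import *
s=manip.read_state(); a=dict(p0=s["position"],R0=s["eef_rot"])
plan([.2525,.361,.09],tool(146,0),**a)
plan([.2525,.361,.025],tool(146,0),**a)
```

```text
TCP [0.2525 0.361  0.168 ] dp [ 4.9  -0.04 17.17] rot [ 0.011 -1.048 -0.015] rows>=5.6
TCP [0.2525 0.361  0.103 ] dp [-0.73 -0.06 20.42] rot [ 0.011 -1.048 -0.015] rows>=5.6
```

Emit:
move_arm(rows=[{"claw": 0.2, "dp": [4.9, 0, 8], "rotation": [0.011, -1.048, -0.015]}, {"claw": 0.2, "dp": [4.9, 0, 12], "rotation": [0.011, -1.048, -0.015]}, {"claw": 0.2, "dp": [4.9, 0, 17.2], "rotation": [0.011, -1.048, -0.015]}, {"claw": 0.2, "dp": [4.9, 0, 17.2], "rotation": [0.011, -1.048, -0.015]}, {"claw": 0.2, "dp": [4.9, 0, 17.2], "rotation": [0.011, -1.048, -0.015]}, {"claw": 0.2, "dp": [4.9, 0, 17.2], "rotation": [0.011, -1.048, -0.015]}, {"claw": 0.2, "dp": [4.9, 0, 17.2], "rotation": [0.011, -1.048, -0.015]}, {"claw": 0.2, "dp": [4.9, 0, 17.2], "rotation": [0.011, -1.048, -0.015]}, {"claw": 0.2, "dp": [2, 0, 18.8], "rotation": [0.011, -1.048, -0.015]}, {"claw": 0.2, "dp": [-0.7, 0, 20.4], "rotation": [0.011, -1.048, -0.015]}, {"claw": 0.2, "dp": [-0.7, 0, 20.4], "rotation": [0.011, -1.048, -0.015]}, {"claw": 0.2, "dp": [-0.7, 0, 20.4], "rotation": [0.011, -1.048, -0.015]}, {"claw": 1, "dp": [-0.7, 0, 20.4], "rotation": [0.011, -1.048, -0.015]}, {"claw": 1, "dp": [-0.7, 0, 20.4], "rotation": [0.011, -1.048, -0.015]}, {"claw": 1, "dp": [-0.7, 0, 20.4], "rotation": [0.011, -1.048, -0.015]}, {"claw": 1, "dp": [-0.7, 0, 20.4], "rotation": [0.011, -1.048, -0.015]}, {"claw": 1, "dp": [-0.7, 0, 20.4], "rotation": [0.011, -1.048, -0.015]}])

```text
time_s: 9.28
position: [0.252, 0.3613, 0.1037]
eef_rot: [[-0.56, -0.829, -0.001], [-0.829, 0.56, -0.001], [0.002, 0.0, -1.0]]
wrist_force: [-0.8, 0.2, 4.2]
opening: 0.0398
grip_force: 39.8
```

Run:
```python
from h import *
s=manip.read_state(); p=s["position"];R1=s["eef_rot"]; print(p,R1,s["opening"],s["grip_force"],s["wrist_force"])
a=dict(p0=p,R0=R1)
plan([.30,.15,.20],tool(90,0),**a)
plan([.495,-.269,.20],tool(0,0),**a)
```

```text
[0.25197005 0.36125532 0.1037117 ] [[-5.59791866e-01 -8.28632547e-01 -1.08107528e-03]
 [-8.28631789e-01  5.59792853e-01 -1.14905419e-03]
 [ 1.55732191e-03  2.52582149e-04 -9.99998755e-01]] 0.03975910805769967 39.8337185382843 [-0.79447002  0.24757806  4.16158979]
TCP [0.3   0.15  0.278] dp [ 14.84 -15.8  -17.41] rot [-0.001 -0.002  0.977] rows>=5.2
TCP [ 0.495 -0.269  0.278] dp [ 38.65 -55.42 -17.38] rot [-2.000e-03 -1.000e-03  2.547e+00] rows>=13.6
```

Emit:
move_arm(rows=[{"claw": 1, "dp": [0, 0, -6], "rotation": [0, 0, 0]}, {"claw": 1, "dp": [0, 0, -12], "rotation": [0, 0, 0]}, {"claw": 1, "dp": [38.7, -55.4, -17.4], "rotation": [-0.002, -0.001, 2.547]}, {"claw": 1, "dp": [38.7, -55.4, -17.4], "rotation": [-0.002, -0.001, 2.547]}, {"claw": 1, "dp": [38.7, -55.4, -17.4], "rotation": [-0.002, -0.001, 2.547]}, {"claw": 1, "dp": [38.7, -55.4, -17.4], "rotation": [-0.002, -0.001, 2.547]}, {"claw": 1, "dp": [38.7, -55.4, -17.4], "rotation": [-0.002, -0.001, 2.547]}, {"claw": 1, "dp": [38.7, -55.4, -17.4], "rotation": [-0.002, -0.001, 2.547]}, {"claw": 1, "dp": [38.7, -55.4, -17.4], "rotation": [-0.002, -0.001, 2.547]}, {"claw": 1, "dp": [38.7, -55.4, -17.4], "rotation": [-0.002, -0.001, 2.547]}, {"claw": 1, "dp": [38.7, -55.4, -17.4], "rotation": [-0.002, -0.001, 2.547]}, {"claw": 1, "dp": [38.7, -55.4, -17.4], "rotation": [-0.002, -0.001, 2.547]}, {"claw": 1, "dp": [38.7, -55.4, -17.4], "rotation": [-0.002, -0.001, 2.547]}, {"claw": 1, "dp": [38.7, -55.4, -17.4], "rotation": [-0.002, -0.001, 2.547]}, {"claw": 1, "dp": [38.7, -55.4, -17.4], "rotation": [-0.002, -0.001, 2.547]}, {"claw": 1, "dp": [38.7, -55.4, -17.4], "rotation": [-0.002, -0.001, 2.547]}, {"claw": 1, "dp": [38.7, -55.4, -17.4], "rotation": [-0.002, -0.001, 2.547]}, {"claw": 1, "dp": [38.7, -55.4, -17.4], "rotation": [-0.002, -0.001, 2.547]}, {"claw": 1, "dp": [38.7, -55.4, -17.4], "rotation": [-0.002, -0.001, 2.547]}, {"claw": 1, "dp": [38.7, -55.4, -17.4], "rotation": [-0.002, -0.001, 2.547]}])

```text
time_s: 11.78
position: [0.4945, -0.2693, 0.278]
eef_rot: [[-0.001, 1.0, -0.0], [1.0, 0.001, -0.0], [-0.0, -0.0, -1.0]]
wrist_force: [0.2, -0.5, -4.1]
opening: 0.0398
grip_force: 39.8
```

Run:
```python
from h import *
s=manip.read_state(); print(s["position"],s["eef_rot"],s["opening"],s["joint_positions"])
p,d=viewer.grab_frame("wrist"); np.savez("pics/w3.npz",p=p,d=d,R=s["eef_rot"],t=s["position"])
cv2.imwrite("pics/w3.png",p[:,:,::-1])
# wrist fisheye cloud in world
c=viewer.get_calibration("wrist"); f=200/np.tan(np.radians(c["fov_y"])/2); H=np.array(c["hand_eye"]); print(H,f)
v,u=np.mgrid[0:400,0:640]; x=u-c["cx"];y=v-c["cy"];r=np.hypot(x,y)+1e-9;th=r/f
k=np.tan(th)*d/r; C=np.stack([x*k,y*k,d],-1); T=C@H[:3,:3].T+H[:3,3]
W=T@s["eef_rot"].T+s["position"]; np.save("pics/w3cloud.npy",W)
ok=(d>0)&(th<1.4)
def show(n,m):
    Q=W[m&ok]; print(n,len(Q), np.round(np.percentile(Q,[2,50,98],axis=0),4).tolist() if len(Q) else 0)
X,Y,Z=W[...,0],W[...,1],W[...,2]
show("block",(abs(X-.495)<.03)&(abs(Y+.269)<.06)&(Z>.14)&(Z<.24))
show("flasktop",(abs(X-.495)<.06)&(Y>-.26)&(Y<-.155)&(Z>.072)&(Z<.09))
show("platetop",(abs(X-.495)<.06)&(Y<-.29)&(Y>-.335)&(Z>.044)&(Z<.058))
show("knobtop",(abs(X-.495)<.06)&(Y<-.33)&(Y>-.41)&(Z>.092)&(Z<.108))
plan([.495,-.269,.10],tool(0,0))
```

```text
[ 0.4945281  -0.26934761  0.27797571] [[-1.03307725e-03  9.99999444e-01 -2.09754434e-04]
 [ 9.99999434e-01  1.03302392e-03 -2.54235314e-04]
 [-2.54018491e-04 -2.10016960e-04 -9.99999946e-01]] 0.039823317843327107 [-6.52265576e-01  2.02749129e-01  1.59858454e+00 -3.38311533e-04
  1.34027137e+00 -6.53221325e-01]
[[-6.65700143e-04 -9.69131296e-01 -2.46544293e-01  7.25915889e-02]
 [ 9.99999181e-01 -9.14707873e-04  8.95467609e-04  9.19305030e-06]
 [-1.09334169e-03 -2.46543495e-01  9.69131111e-01 -8.26470126e-02]
 [ 0.00000000e+00  0.00000000e+00  0.00000000e+00  1.00000000e+00]] 309.70691628693146
block 10555 [[0.4677, -0.2869, 0.1865], [0.495, -0.2587, 0.2146], [0.5222, -0.2331, 0.2368]]
flasktop 7528 [[0.4552, -0.2238, 0.079], [0.4981, -0.1902, 0.081], [0.5407, -0.1566, 0.0853]]
platetop 0 0
knobtop 0 0
TCP [ 0.495 -0.269  0.178] dp [ 0.04  0.05 10.  ] rot [-0.     0.     0.001] rows>=1.6
```

View pics/w3.png

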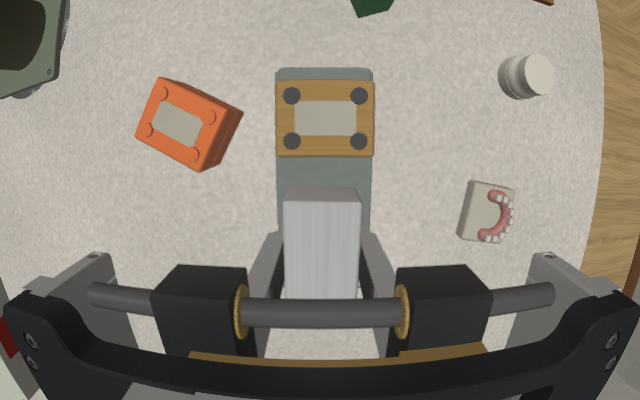

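The block is held square at (320,245), with the flask ahead of it at (325,118). The wrist depth agrees with the slot from the top camera, with the slot centre at y = −0.269. I'll lower it in.

Emit:
move_arm(rows=[{"claw": 1, "dp": [0, 0.1, 5], "rotation": [0, 0, 0]}, {"claw": 1, "dp": [0, 0.1, 9], "rotation": [0, 0, 0]}, {"claw": 1, "dp": [0, 0.1, 11.5], "rotation": [0, 0, 0]}, {"claw": 1, "dp": [0, 0.1, 13], "rotation": [0, 0, 0]}, {"claw": 1, "dp": [0, 0.1, 14.5], "rotation": [0, 0, 0]}, {"claw": 1, "dp": [0, 0.1, 15.5], "rotation": [0, 0, 0]}, {"claw": 1, "dp": [0, 0.1, 16], "rotation": [0, 0, 0]}, {"claw": 1, "dp": [0, 0.1, 16], "rotation": [0, 0, 0]}])

```text
time_s: 12.82
position: [0.4955, -0.2694, 0.1179]
eef_rot: [[-0.001, 1.0, -0.0], [1.0, 0.001, -0.0], [-0.0, -0.0, -1.0]]
wrist_force: [-1.3, 0.2, -3.7]
opening: 0.0397
grip_force: 39.8
```

Run:
```python
from h import *
s=manip.read_state(); print(s["position"],s["wrist_force"],s["torque"],s["opening"])
```

```text
[ 0.49554134 -0.26941326  0.11792744] [-1.32465681  0.1572638  -3.73644397] [ 0.14477146  0.15619575 -0.00252942] 0.03972054040582048
```

Only the block's weight shows on the wrist, so there is no contact. I'll lower the last 2 mm, release and retreat upward.

Emit:
move_arm(rows=[{"claw": 1, "dp": [0, 0, 0.15], "rotation": [0, 0, 0]}, {"claw": 1, "dp": [0, 0, 0.22], "rotation": [0, 0, 0]}, {"claw": 1, "dp": [0, 0, 0.22], "rotation": [0, 0, 0]}, {"claw": 0.35, "dp": [0, 0, 0.22], "rotation": [0, 0, 0]}, {"claw": 0.35, "dp": [0, 0, 0.22], "rotation": [0, 0, 0]}, {"claw": 0.35, "dp": [0, 0, 0.22], "rotation": [0, 0, 0]}, {"claw": 0.35, "dp": [0, 0, -2], "rotation": [0, 0, 0]}, {"claw": 0.35, "dp": [0, 0, -7], "rotation": [0, 0, 0]}, {"claw": 0.35, "dp": [0, 0, -13], "rotation": [0, 0, 0]}, {"claw": 0.35, "dp": [-10, 0, -18], "rotation": [0, 0, -1.5]}, {"claw": 0.35, "dp": [-10, 0, -18], "rotation": [0, 0, -1.57]}, {"claw": 0.35, "dp": [-10, 0, -18], "rotation": [0, 0, -1.57]}, {"claw": 0.35, "dp": [-10, 0, -18], "rotation": [0, 0, -1.57]}, {"claw": 0.35, "dp": [-10, 0, -18], "rotation": [0, 0, -1.57]}, {"claw": 0.35, "dp": [-10, 0, -18], "rotation": [0, 0, -1.57]}, {"claw": 0.35, "dp": [-10, 0, -18], "rotation": [0, 0, -1.57]}, {"claw": 0.35, "dp": [-10, 0, -18], "rotation": [0, 0, -1.57]}, {"claw": 0.35, "dp": [-10, 0, -18], "rotation": [0, 0, -1.57]}, {"claw": 0.35, "dp": [-10, 0, -18], "rotation": [0, 0, -1.57]}, {"claw": 0.35, "dp": [-10, 0, -18], "rotation": [0, 0, -1.57]}])

```text
time_s: 15.32
position: [0.4956, -0.3695, 0.298]
eef_rot: [[-1.0, 0.001, -0.0], [0.001, 1.0, -0.0], [0.0, -0.0, -1.0]]
wrist_force: [-0.7, -0.1, -0.4]
opening: 0.0612
grip_force: 0.0
```

Run:
```python
from h import *
s=manip.read_state(); print(s["position"],s["eef_rot"],s["opening"],s["joint_positions"])
p,d=viewer.grab_frame("side"); cv2.imwrite("pics/s2.png",cv2.resize(p[200:390,270:450,::-1],None,fx=3.1,fy=3.1,interpolation=cv2.INTER_CUBIC))
P=cloud("side",d);X,Y,Z=P[...,0],P[...,1],P[...,2]
m=(abs(X-.495)<.035)&(Y>-.312)&(Y<-.222)&(Z>.044)&(Z<.06); Q=P[m]; print(len(Q),np.percentile(Q,[1,50,99],axis=0))
m=(abs(X-.495)<.05)&(Y>-.41)&(Y<-.33)&(Z>.092)&(Z<.11); Q=P[m]; print("knob",len(Q),Q.mean(0) if len(Q) else 0)
a=dict(p0=s["position"],R0=s["eef_rot"])
plan([.495,-.366,.16],tool(90,0),**a);plan([.495,-.366,.087],tool(90,0),**a)
```

```text
[ 0.4955737  -0.36945697  0.29804135] [[-9.99999036e-01  1.38277885e-03 -1.23428838e-04]
 [ 1.38282792e-03  9.99998965e-01 -3.98403696e-04]
 [ 1.22877806e-04 -3.98573992e-04 -9.99999913e-01]] 0.061199975337919085 [-7.80383369e-01  3.00361967e-01  1.43495393e+00 -3.75037659e-04
  1.40608419e+00 -2.34973543e+00]
981 [[ 0.46464211 -0.31119932  0.04460117]
 [ 0.49314594 -0.27059561  0.05235537]
 [ 0.52425852 -0.22622274  0.05941352]]
knob 348 [ 0.49469933 -0.36739086  0.09895816]
TCP [ 0.495 -0.366  0.238] dp [0.06 0.35 6.  ] rot [-0.    -0.    -0.001] rows>=1.0
TCP [ 0.495 -0.366  0.165] dp [ 0.06  0.35 13.3 ] rot [-0.    -0.    -0.001] rows>=2.1
```

View pics/s2.png

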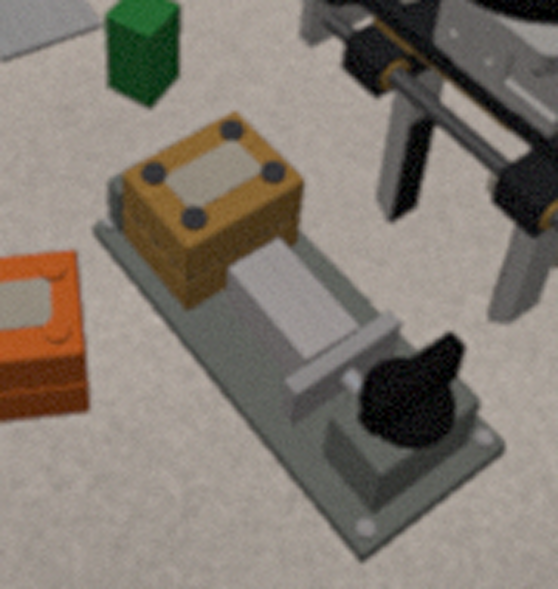

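The block lies flat in the slot (around (290,300) in the crop), between the flask and the plate and midway across. Next I'll grip the knob bar.

Emit:
move_arm(rows=[{"claw": 0.35, "dp": [0, 0.3, 6], "rotation": [0, 0, 0]}, {"claw": 0.35, "dp": [0, 0.3, 10], "rotation": [0, 0, 0]}, {"claw": 0.35, "dp": [0, 0.3, 13.1], "rotation": [0, 0, 0]}, {"claw": 0.35, "dp": [0, 0.3, 13.1], "rotation": [0, 0, 0]}, {"claw": 1, "dp": [0, 0.3, 13.1], "rotation": [0, 0, 0]}, {"claw": 1, "dp": [0, 0.3, 13.1], "rotation": [0, 0, 0]}, {"claw": 1, "dp": [0, 0.3, 13.1], "rotation": [0, 0, 0]}, {"claw": 1, "dp": [0, 0.3, 13.1], "rotation": [0, 0, 0]}, {"claw": 1, "dp": [0, 0.3, 13.1], "rotation": [0, 0, 0]}, {"claw": 1, "dp": [0, 0.3, 13.1], "rotation": [0, 0, 0]}], force=40)

```text
time_s: 16.62
position: [0.4957, -0.3655, 0.1674]
eef_rot: [[-1.0, 0.0, -0.0], [0.0, 1.0, 0.002], [0.0, 0.002, -1.0]]
wrist_force: [-2.0, 4.4, 4.1]
opening: 0.014
grip_force: 40.0
```

Emit:
move_arm(rows=[{"claw": 1, "dp": [0, 0, 0], "rotation": [0, 0, 0.12]}, {"claw": 1, "dp": [0, 0, 0], "rotation": [0, 0, 0.24]}, {"claw": 1, "dp": [0, 0, 0], "rotation": [0, 0, 0.36]}, {"claw": 1, "dp": [0, 0, 0], "rotation": [0, 0, 0.48]}, {"claw": 1, "dp": [0, 0, 0], "rotation": [0, 0, 0.6]}, {"claw": 1, "dp": [0, 0, 0], "rotation": [0, 0, 0.72]}, {"claw": 1, "dp": [0, 0, 0], "rotation": [0, 0, 0.84]}, {"claw": 1, "dp": [0, 0, 0], "rotation": [0, 0, 0.96]}, {"claw": 1, "dp": [0, 0, 0], "rotation": [0, 0, 1.08]}, {"claw": 1, "dp": [0, 0, 0], "rotation": [0, 0, 1.2]}, {"claw": 1, "dp": [0, 0, 0], "rotation": [0, 0, 1.29]}, {"claw": 1, "dp": [0, 0, 0], "rotation": [0, 0, 1.29]}, {"claw": 1, "dp": [0, 0, 0], "rotation": [0, 0, 1.29]}])

```text
time_s: 18.25
position: [0.4966, -0.3644, 0.1673]
eef_rot: [[-0.277, 0.961, 0.002], [0.961, 0.277, 0.004], [0.003, 0.003, -1.0]]
wrist_force: [1.8, 7.4, 4.4]
opening: 0.0138
grip_force: 40.0
```

Run:
```python
from h import *
s=manip.read_state(); print(s["position"],s["eef_rot"][:,1],s["wrist_force"],s["torque"],s["opening"],s["joint_positions"])
```

```text
[ 0.4965704  -0.36439789  0.16733918] [0.96095609 0.27668907 0.0025607 ] [1.82482908 7.3700509  4.39663786] [ 1.27138786 -0.40075658 -0.03762969] 0.013811602541721533 [-0.7750144   0.42811645  1.55082109  0.00415487  1.16419939 -1.05701256]
```

Emit:
move_arm(rows=[{"claw": 0.4, "dp": [0, 0, 0], "rotation": [0, 0, 0]}, {"claw": 0.4, "dp": [0, 0, 0], "rotation": [0, 0, 0]}, {"claw": 0.4, "dp": [0, 0, 0], "rotation": [0, 0, 0]}, {"claw": 0.4, "dp": [0, 0, 0], "rotation": [0, 0, 0]}, {"claw": 0.4, "dp": [0, 0, -5], "rotation": [0, 0, 0]}, {"claw": 0.4, "dp": [0, 0, -11], "rotation": [0, 0, 0]}, {"claw": 0.4, "dp": [-10, -12, -18], "rotation": [0, 0, 0]}, {"claw": 0.4, "dp": [-10, -12, -18], "rotation": [0, 0, 0]}, {"claw": 0.4, "dp": [-10, -12, -18], "rotation": [0, 0, 0]}, {"claw": 0.4, "dp": [-10, -12, -18], "rotation": [0, 0, 0]}, {"claw": 0.4, "dp": [-10, -12, -18], "rotation": [0, 0, 0]}, {"claw": 0.4, "dp": [-10, -12, -18], "rotation": [0, 0, 0]}])

```text
time_s: 19.75
position: [0.4086, -0.4943, 0.3458]
eef_rot: [[-0.278, 0.96, -0.001], [0.96, 0.278, 0.002], [0.002, -0.001, -1.0]]
wrist_force: [-0.2, -0.3, 0.2]
opening: 0.0565
grip_force: 0.0
```

Run:
```python
from h import *
s=manip.read_state(); print(s["position"],s["wrist_force"],s["time_s"])
for n in("side","top"):
    p,d=viewer.grab_frame(n); P=cloud(n,d);X,Y,Z=P[...,0],P[...,1],P[...,2]
    if n=="side": cv2.imwrite("pics/s3.png",cv2.resize(p[200:390,270:450,::-1],None,fx=3.1,fy=3.1,interpolation=cv2.INTER_CUBIC))
    for k,z0,z1,y0,y1 in(("knob",.092,.11,-.41,-.325),("blk+plate",.046,.056,-.325,-.232),("flask",.074,.082,-.25,-.15)):
        Q=P[(abs(X-.495)<.05)&(Y>y0)&(Y<y1)&(Z>z0)&(Z<z1)]
        print(n,k,len(Q),np.round(np.percentile(Q,[1,50,99],axis=0),4).tolist(),cv2.minAreaRect((Q[:,:2]*1000).astype(np.float32))[1:] if len(Q)>5 else 0)
```

```text
[ 0.40861234 -0.49426763  0.34578139] [-0.16720518 -0.30501366  0.15267181] 19.75
side knob 342 [[0.4831, -0.3919, 0.0922], [0.4948, -0.3654, 0.0994], [0.5077, -0.3368, 0.102]] ((14.638869285583496, 57.77872848510742), 15.785627365112305)
side blk+plate 1084 [[0.4582, -0.3152, 0.0466], [0.4933, -0.2833, 0.052], [0.5333, -0.2331, 0.0547]] ((79.36215209960938, 83.7479019165039), 0.6041649580001831)
side flask 1142 [[0.4525, -0.2274, 0.0747], [0.4942, -0.1963, 0.0803], [0.5413, -0.1575, 0.082]] ((90.57362365722656, 72.28329467773438), 0.750714123249054)
top knob 118 [[0.4817, -0.3959, 0.0934], [0.4953, -0.3651, 0.0993], [0.507, -0.336, 0.1053]] ((13.086496353149414, 62.34132385253906), 15.58434009552002)
top blk+plate 446 [[0.4595, -0.3145, 0.0463], [0.4935, -0.2802, 0.0513], [0.5322, -0.2329, 0.0558]] ((78.46914672851562, 82.2684097290039), 0.5735267996788025)
top flask 528 [[0.4524, -0.2271, 0.0743], [0.496, -0.1909, 0.0792], [0.5405, -0.1577, 0.0819]] ((88.19913482666016, 69.17699432373047), 1.2239460945129395)
```

View pics/s3.png

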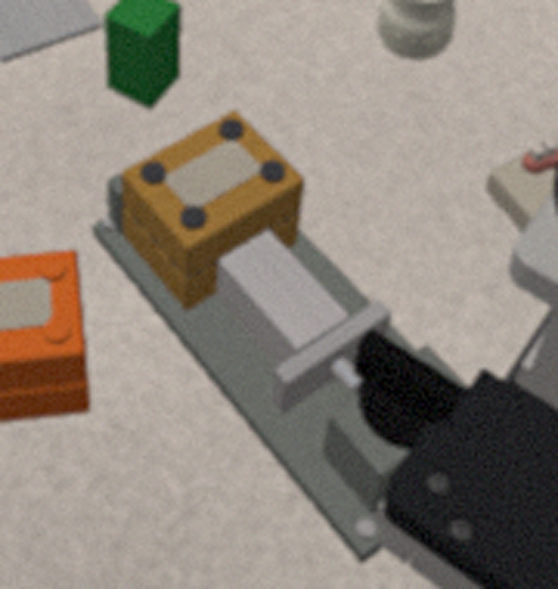

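The crop shows the block clamped between the flask and the plate. Depth puts the knob at about 74.4° (1.30 rad), with the plate 8 mm further on. The gripper is clear, so I'll hand in.

```bash
python3 -c "
from bench import job; print(job.hand_in())"
```

```text
the job is handed in; nothing more can be done
None
```

I laid the middle block (76 mm) flat in the clamp between the shallow flask and the plate, turned the knob to its stop at about 1.30 rad, and handed the job in at about 20 s with the gripper clear; no verdict came back.

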